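# Shoot the bolt of a packed transport crate

### The job

The lid of the plywood crate is held up by its foam packing, and its bolt meets the keeper's eye only when the lid is pressed down by the right amount, which you must find by feel. Press the lid down while you push the bolt, slide it fully across through the keeper, and turn its handle down flat to lock it. A plaster cast is inside, so do not lean hard on the lid or force the bolt, and leave the tools and the small metal boar alone.

Things in the scene. Friction and masses are not known exactly. Their poses are not given: they have to be found in the camera images.
- crate: Plywood transport crate, fixed to the bench: 300 mm along its x (the hinge line), 240 mm along its y, rim 138 mm high. Origin at the centre of its underside, z up. The lid is hinged at its -y side; the keeper stands at the middle of its +y side. The bolt slides along the crate's +y, in the plane x = 0.
- lid (a joint): Lid, 12 mm plywood, top at crate z = 150 mm when down. Angle in rad: 0 flat on the rim, growing as its +y edge rises about a hinge line at crate y = -120, z = 138 mm. Foam springs it up to 0.048 to 0.065 rad. Pressed at the bolt's handle it gives way by 1 mm per 2 N, at 14 to 20 N reaches the rim and stops hard; bearing on the rim with over 20 N is too hard. Let go, it springs up until the bolt holds it.
- rim: Top batten of the crate's +y wall, on which the lid's free edge comes down: 320 by 12 by 34 mm. Origin at the middle of its top face, at crate (0, 114, 138) mm.
- bolt (a joint): Round steel bolt, 12 mm thick, on the middle of the lid, its axis 14 mm above the lid's top and tilting with the lid. Travel in m: 0 drawn back, 0.040 fully across at its stop. It stays where left; its own friction is about 3 N. The two steel guides it runs in (at crate y = -22 and 98 mm) reach 12 mm above its axis.
- bolt_tip (a point): Centre of the bolt's flat front end. With the lid flat it lies at crate y = 112 mm + bolt travel, z = 164 mm. It meets the keeper at 12 mm of travel (13 to 14 mm with the lid up) and is through it 12 mm later.
- keeper: Steel keeper on the crate's +y wall. Origin at crate (0, 124, 164) mm, where the flat lid's bolt would enter along +y. Its eye, 12 mm deep, open at both ends, is in a block screwed on through slots: the eye's centre is 0 to 9 mm above the origin, unlike each time and not shown by this pose. Play: 1.25 mm up and down, 2 mm sideways. With the lid too high or low the tip butts on the block; over 30 N is too hard.
- handle_grip (a point): Point in the bolt's handle, 42 mm from the bolt's axis. The handle is a round bar, 12 mm thick, standing up from the bolt at crate y = 30 mm + bolt travel; its rounded end is 61 mm from the bolt's axis. Fingers have free space around its upper 45 mm.
- handle (a joint): Turn of the handle about the bolt's axis in rad: 0 upright, 1.57 turned down flat towards the crate's -x (its underside 8 mm above the lid). It stays where left; 1 N at its end turns it. A lug on the lid at its -x side (crate y = 19 to 61 mm, top 4 mm above the bolt's axis) stops it half-way unless the bolt is across by 37 mm or more; turned down, it locks the bolt.
- hammer: Hammer with a wooden handle, 260 mm long, lying on the bench at the hinge side of the crate; origin under its middle. Leave it alone.
- rasp: Rasp with a wooden handle, 315 mm long, lying on the bench at the crate's +x side; origin under its middle. Leave it alone.
- boar: Small cast metal boar on a 100 by 55 mm plinth, about 95 mm tall, standing on the bench beyond the keeper; origin under the plinth. Leave it alone.

How it is judged (in metres and radians):
On the way, in this order (a step that is already met when the one before it is completed fails the run):
1. the bolt is fully across, its tip right through the keeper (value of joint bolt above 0.035 m), for 0.2 s.
2. the handle is turned down flat (value of joint handle above 1.35 rad), for 0.2 s.
At the end, for the whole second after the job is handed in: the bolt is across by at least 35 of its 40 mm with its tip beyond the keeper's far side, its handle lies within 0.2 rad of flat, and the bolt holds the lid down (lid raised less than 0.047 rad), all with the robot clear (value of joint bolt above 0.035 m and value of joint handle above 1.35 rad and value of joint lid below 0.047 rad and y of bolt_tip in the frame of keeper above 0.018 m); the robot touches nothing.
It fails at once if the bolt is forced against the keeper (more than 30 N) (contact force between keeper and anything else above 30 N).
It fails at once if the lid is leaned on so hard that it bears on the rim with more than 20 N (contact force between rim and anything else above 20 N).
It fails at once if the hammer, the rasp or the boar is shifted by more than 20 mm (distance of any of hammer, rasp, boar from where it was at the start of the episode above 0.02 m).
It also fails if it takes over 58 s, if anything falls off the work surface, if the arm or the gripper's body presses on something with over 40 N, if the wrist force passes 120 N, or if a joint passes its speed limit or range.

### The arm

A 6-joint arm with a two-finger parallel gripper is mounted at the origin on the work surface. World frame = base frame: x ahead of the robot, y to its left, z up, the work surface at z = 0. Lengths are in m, angles in degrees, forces in N, time in s.
With the tool pointing down it reaches from about 0.25 to 0.725 m from the base axis. Payload 9.7 kg.
Tool frame: the origin (TCP) lies midway between the tips of the shut fingers; the grasp point (between the pads) lies 19 mm behind it (bot.hold_point_z is the distance from the TCP to the grasp point, in m); z points along the fingers, y is the line along which they close (so a half turn about z gives the same grasp; the last joint's range is limited). The gripper opens to 85 mm and grips with 20 to 120 N. Pads are 22 mm wide; open, the fingers measure 114 mm over their backs; the gripper's body (76 mm by 85 mm) begins 54 mm behind the grasp point. The pads swing forward as they close: fully open they stand 13 mm farther back than shut.
Start: joints at [73.682, 4.979, 10.078, 95.1, 0, 90], TCP at [0.155, 0.528, 0.231] pointing down, gripper open.
Joint ranges: [-179.16, 179.16], [-48.56, 103.87], [-65.8, 70.77], [-126.05, 130.52], [-82.76, 87.17], [-180, 180]. Speed limits (degrees/s): [127.2, 127.2, 147.25, 180, 180, 180].

### API

Orientations are given as [roll, pitch, yaw] about the fixed x, y, z axes, in that order (R = Rz(yaw) Ry(pitch) Rx(roll)).
In Python, from workcell import bot gives the robot as it stands.
- The arm moves only by the tool play_rows, never from a script. Its argument "steps" is a list that holds one entry, the list of rows, each a list of 4 numbers: the shift along the tool's x, y, z in m, then the turn about the tool's z in rad. In form: [[[tx, ty, tz, yaw], ...]]. A call has exactly 5 rows; each row shifts and turns the commanded pose from where the row before left it, along the tool's axes as they then stand; what a row does not reach is not made up. A row lasts 1/12 s, in which the tool goes at most 41.7 mm and 7.16 degrees, less where a joint would pass 70% of its speed; a pose out of reach is approached as far as the arm can. A call is refused whole if a number of a shift passes 0.0417 or a number of a turn 0.125, either way. A call with a gripper value outside its range is refused whole. "gripper" is the finger opening in m, from 0 to 0.0854, set as the call begins (left out, the last holds). The fingers move at their own pace and stop on an object; "squeeze" is the grip in N (left out, the last holds). Time passes only in rows, so rows that do not move let the fingers close, or fill a call up. It gives the time, the measured TCP pose, the force, the opening and the grip force at its end, in the units of the state.
- bot.get_obs(): the state, without advancing time (a new reading comes with each control period).
- bot.camera(name): name is "side" or "top"; returns a dict with "img" (384x512x3 uint8, blue, green, red), "vfov" (degrees; the focal length in pixels is half the picture's height over the tangent of half this angle, whatever the lens; pixels are square), "cx", "cy" (the principal point, pixels), "D" ([k1, k2, p1, p2, k3] as OpenCV has them; the pictures are not rectified), "xyz" and "attitude" of the camera in the world. Camera axes: x right, y down, z forward; pixel columns grow to the right and rows downward; lengths in m; the calibration is good to about 2 mm. A picture is of the moment at which its call begins. There is no depth.
- bot.job_done(): hands the job in; it is judged then, once.
The state is a dict: "time": time; "q": joint angles; "qd": joint speeds; "joint_efforts": joint torques, N m; "ee_pos": TCP position; "tcp_rot": TCP orientation; "wrist_force": force on the tool from outside, world axes, zero at the start; "torque": the same for the moment, N m; "opening": finger opening in m; "grasp_force": force on a finger pad.
Only numpy, scipy, OpenCV 4.12 (cv2) and the standard library are available. Lean on these libraries where they do the work, as an engineer would, in place of code of your own. Each camera call takes 0.05 s, during which the arm holds its last target. There are 200 camera calls.

## Working session

There is one attempt and no reset: what is moved stays moved. The work goes in short steps, Python scripts to look and compute and a tool call to move; the robot and the scene stay as the last step left them, time stands still between calls to the robot, and variables do not carry over. Pictures are saved under pics/ and viewed, at most 10 in all, crops included, and the job is handed in when it is done.

Besides the shell and the picture viewer there is one more tool, called after "Request:" as name([rows], argument=value, ...), one row to a line, values as JSON. play_rows: Moves the arm, as the interface text tells. Its arguments: {"type":"object","properties":{"steps":{"type":"array","items":{"type":"array","items":{"type":"array","items":{"type":"number"}}}},"gripper":{"type":"number"},"squeeze":{"type":"number"}},"required":["steps"]}

```bash
mkdir -p pics; ls
cat > h.py <<'E'
import numpy as np,cv2
from workcell import bot
from scipy.spatial.transform import Rotation as Ro
def cam(n):
    c=bot.camera(n); f=192/np.tan(np.radians(c['vfov'])/2)
    c['K']=np.array([[f,0,c['cx']],[0,f,c['cy']],[0,0,1.]]); c['R']=Ro.from_euler('xyz',c['attitude'],degrees=True).as_matrix() if np.shape(c['attitude'])==(3,) else c['attitude']
    return c
def ray(c,uv):
    p=cv2.undistortPoints(np.array([[uv]],float),c['K'],np.array(c['D'],float))[0,0]
    return np.array(c['xyz']),c['R']@np.array([p[0],p[1],1])
def atz(c,uv,z):
    o,d=ray(c,uv); return o+d*(z-o[2])/d[2]
def proj(c,P):
    P=np.atleast_2d(P).astype(float); Q=(P-np.array(c['xyz']))@c['R']
    return cv2.projectPoints(Q,np.zeros(3),np.zeros(3),c['K'],np.array(c['D'],float))[0][:,0]
E
python3 - <<'E'
from h import *
for n in('top','side'):
    c=cam(n); cv2.imwrite(f'pics/{n}0.png',cv2.resize(c['img'],(768,576),interpolation=cv2.INTER_CUBIC)); print(n,c['xyz'],c['attitude'],c['vfov'],c['cx'],c['cy'],c['D'])
print(bot.get_obs())
E
```

```text
pics
top [0.43948105 0.05519269 1.4213391 ] [-174.92512213   -0.52262944  -90.70045816] 43.658523988239004 251.50742041179447 191.88762285533556 [0.00123314 0.         0.         0.         0.        ]
side [ 0.05941382 -0.73525227  0.62940528] [-117.76135681   -0.88431784  -32.84793773] 50.0760855094371 260.28314008995847 188.95794085069642 [-0.12494193  0.          0.          0.          0.        ]
{'time': 0.1, 'q': array([7.36822455e+01, 5.00952909e+00, 1.00366786e+01, 9.50988874e+01,
       1.33440449e-03, 9.00001280e+01]), 'qd': array([ 0.00996265,  0.06518689,  0.24665882, -0.03034958,  0.01836595,
       -0.07333143]), 'joint_efforts': array([ 2.83150021e-04, -5.21561980e+01,  4.65654945e+01,  1.59635145e-02,
        2.29411285e-05,  1.33365131e-05]), 'ee_pos': array([0.1544641 , 0.52764267, 0.23061806]), 'tcp_rot': array([-1.79928262e+02, -1.33424322e-03,  1.63682116e+02]), 'wrist_force': array([ 0.04697641, -0.49485711, -0.26785493]), 'torque': array([-0.02833345,  0.01630883, -0.02311814]), 'grasp_force': 0.0, 'opening': 0.08551965922863741}
```

View pics/top0.png

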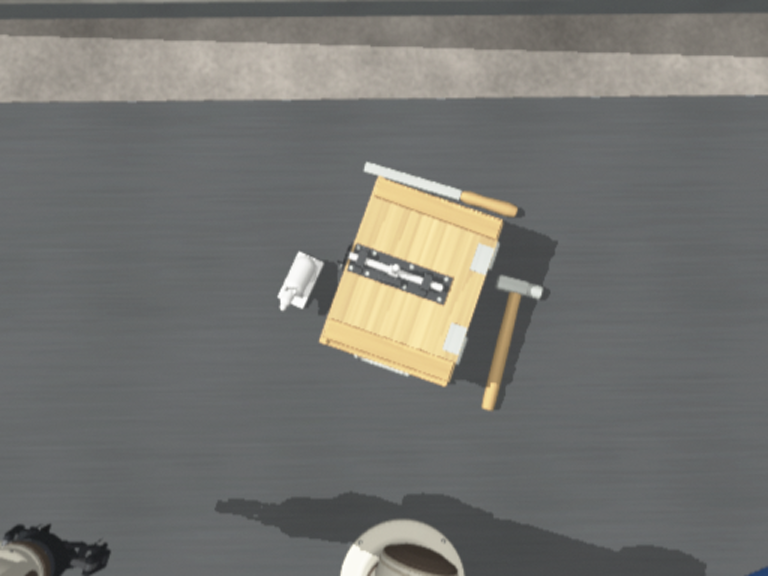

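View pics/side0.png

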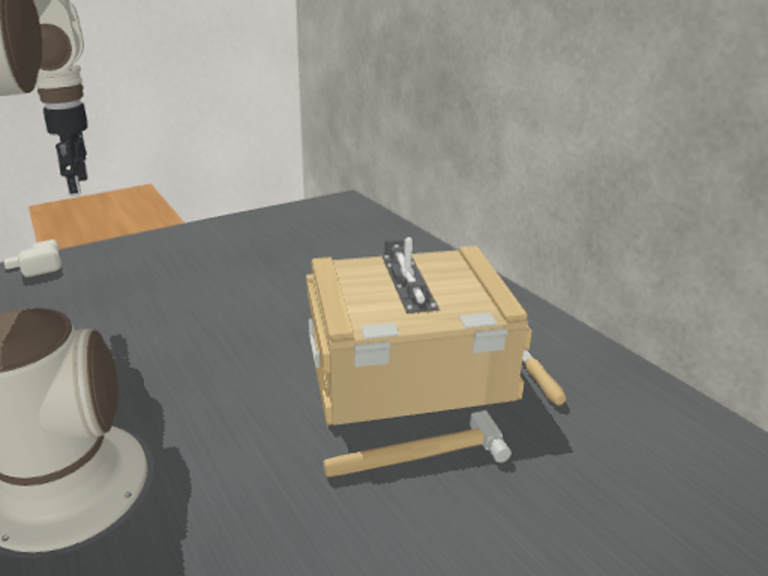

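Run:
```python
from h import *
c=cam('top');cv2.imwrite('pics/top1.png',cv2.resize(c['img'][105:265,200:345],None,fx=3.7,fy=3.7,interpolation=cv2.INTER_CUBIC)[:600])
c=cam('side');cv2.imwrite('pics/side1.png',cv2.resize(c['img'][150:290,195:365],None,fx=4.2,fy=4.2,interpolation=cv2.INTER_CUBIC))
```

```text
(no output)
```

View pics/top1.png

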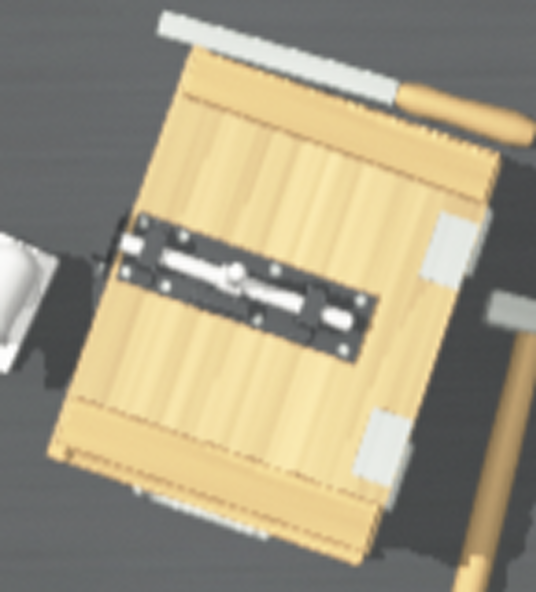

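View pics/side1.png

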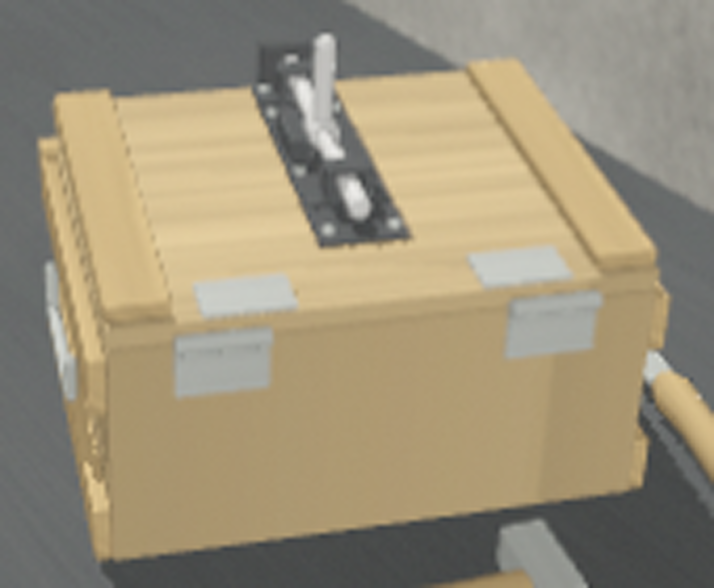

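```bash
cat >> h.py <<'E'
def crate2w(p,P):  # p x,y,yaw
    c,s=np.cos(p[2]),np.sin(p[2]); P=np.atleast_2d(P).astype(float)
    return P@np.array([[c,s,0],[-s,c,0],[0,0,1]])+[p[0],p[1],0]
def lidpt(P,a): # flat-lid crate coords -> tilted
    P=np.atleast_2d(P).astype(float); h=np.array([0,-.12,.138]); return (P-h)@Ro.from_euler('x',a).as_matrix().T+h
E
python3 - <<'E'
from h import *
from scipy.optimize import least_squares
t=cam('top');s=cam('side')
T=lambda u,v:(200+u/3.7,105+v/3.7); S=lambda u,v:(195+u/4.2,150+v/4.2)
# flat-lid crate pts
H=[0,.03,.225];
obs=[(t,T(121,243),[0,.112,.168]),(t,T(236,270),[0,.03,.223]),(s,S(324,36),[0,.03,.225]),(s,S(322,125),[0,.03,.166])]
# fixed box points: underside corners at hinge side in side view
fix=[(s,S(110,558),[-.15,-.12,0]),(s,S(625,492),[.15,-.12,0])]
def f(p):
    r=[]
    for c,uv,P in obs: r.append(proj(c,crate2w(p,lidpt(P,p[3])))[0]-uv)
    for c,uv,P in fix: r.append(.3*(proj(c,crate2w(p,P))[0]-uv))
    return np.ravel(r+[[(p[3]-.0565)/.003,0]])
r=least_squares(f,[.5,.05,-.3+0,.056],x_scale=[.1,.1,.1,.01]); p=r.x
print(p,np.degrees(p[2]));print(f(p).reshape(-1,2).round(2))
print(crate2w(p,lidpt(H,p[3])),crate2w(p,lidpt([0,.03,.206],p[3])), crate2w(p,lidpt([0,.112,.164],p[3])))
E
```

```text
[ 0.57267261 -0.01346479 -0.32380198  0.05660254] -18.5524870341775
[[ 0.04 -0.8 ]
 [ 0.69 -0.41]
 [-0.46  0.3 ]
 [-1.02  0.39]
 [ 0.56 -0.16]
 [-0.21 -1.07]
 [ 0.03  0.  ]]
[[0.58057539 0.01008243 0.23334652]] [[0.58091739 0.01110144 0.21437695]] [[0.6077218  0.09096818 0.17708314]]
```

Request:
play_rows([
  [[0,0,-0.02,0.125],[0,0,-0.02,0.125],[0,0,-0.02,0.125],[0,0,-0.02,0.125],[0,0,0,0.125]],
], gripper=0.0854)

```text
time: 0.72
ee_pos: [0.1547, 0.5283, 0.3152]
tcp_rot: [179.8, -0.2, 127.5]
wrist_force: [0.4, 0.0, 1.0]
opening: 0.0856
grasp_force: 0.0
```

Request:
play_rows([
  [[0,0,0,0.125],[0,0,0,0.125],[0,0,0,0.125],[0,0,0,0.125],[0,0,0,0.125]],
])

```text
time: 1.13
ee_pos: [0.1546, 0.5279, 0.3112]
tcp_rot: [-180.0, 0.0, 91.7]
wrist_force: [0.7, 0.4, 0.2]
opening: 0.0856
grasp_force: 0.0
```

Request:
play_rows([
  [[0,0,0,0.125],[0,0,0,0.125],[0,0,0,0.11],[0,0,0,0],[0,0,0,0]],
])

```text
time: 1.55
ee_pos: [0.1649, 0.5245, 0.3112]
tcp_rot: [-179.5, 0.0, 72.3]
wrist_force: [-1.0, -0.4, 0.0]
opening: 0.0854
grasp_force: 0.0
```

Request:
play_rows([
  [[-0.0177,0.0284,0,0],[-0.0177,0.0284,0,0],[-0.0177,0.0284,0,0],[-0.0177,0.0284,0,0],[-0.0177,0.0284,0,0]],
])

```text
time: 1.97
ee_pos: [0.2736, 0.3962, 0.3102]
tcp_rot: [-179.6, -0.0, 72.4]
wrist_force: [1.1, 0.4, -0.4]
opening: 0.0855
grasp_force: 0.0
```

Request:
play_rows([
  [[-0.0177,0.0284,0,0],[-0.0177,0.0284,0,0],[-0.0177,0.0284,0,0],[-0.0177,0.0284,0,0],[-0.0177,0.0284,0,0]],
])

```text
time: 2.38
ee_pos: [0.3824, 0.2688, 0.3092]
tcp_rot: [-179.6, -0.0, 72.4]
wrist_force: [-0.0, 0.6, 0.5]
opening: 0.0853
grasp_force: 0.0
```

Request:
play_rows([
  [[-0.0177,0.0284,0,0],[-0.0177,0.0284,0,0],[-0.0177,0.0284,0,0],[-0.0177,0.0284,0,0],[-0.0177,0.0284,0,0]],
])

```text
time: 2.8
ee_pos: [0.4911, 0.1415, 0.308]
tcp_rot: [-179.6, -0.0, 72.4]
wrist_force: [0.2, 0.8, 0.1]
opening: 0.0855
grasp_force: 0.0
```

Request:
play_rows([
  [[-0.0177,0.0284,0,0],[-0.0177,0.0284,0,0],[-0.0177,0.0284,0,0],[0,0,0,0],[0,0,0,0]],
])

```text
time: 3.22
ee_pos: [0.5562, 0.0653, 0.3063]
tcp_rot: [-179.5, 0.0, 72.2]
wrist_force: [1.0, 0.7, 0.4]
opening: 0.0851
grasp_force: 0.0
```

```bash
cat >> h.py <<'E'
def go(tgt,yaw=71.45):
    o=bot.get_obs(); R=Ro.from_euler('xyz',o['tcp_rot'],degrees=True).as_matrix()
    print('pos',o['ee_pos'],'rot',o['tcp_rot'],'F',o['wrist_force'].round(1),'t',o['time']); print('tool delta',((np.array(tgt)-o['ee_pos'])@R).round(4),'turn',np.radians(o['tcp_rot'][2]-yaw).round(3))
E
python3 -c "
from h import *
go([.5807,.0105,.30])"
```

```text
pos [0.5561786  0.06526212 0.30633476] rot [-1.79465395e+02  4.02683768e-02  7.22316924e+01] F [1.  0.7 0.4] t 3.2167
tool delta [-0.0447  0.0401  0.006 ] turn 0.014
```

Request:
play_rows([
  [[-0.015,0.0134,0,0.014],[-0.015,0.0134,0,0],[-0.0147,0.0133,0,0],[0,0,0,0],[0,0,0,0]],
])

```text
time: 3.63
ee_pos: [0.5794, 0.0118, 0.3069]
tcp_rot: [-179.5, 0.0, 71.6]
wrist_force: [0.2, 0.7, 0.3]
opening: 0.0853
grasp_force: 0.0
```

Run:
```python
from h import *
go([.5807,.0105,.195])
t=cam('top');s=cam('side')
a=cv2.resize(t['img'][120:240,200:330],None,fx=3,fy=3,interpolation=3);b=cv2.resize(s['img'][90:250,195:325],None,fx=3,fy=3,interpolation=3)
h=480;im=np.zeros((h,800,3),np.uint8);im[:360,:390]=a;im[:480,400:790]=b
cv2.imwrite('pics/g1.png',im)
```

```text
pos [0.57943937 0.01178016 0.30694047] rot [-1.79525610e+02  4.26770939e-04  7.15543550e+01] F [0.2 0.7 0.3] t 3.6333
tool delta [-0.0008  0.0025  0.1119] turn 0.002
```

View pics/g1.png

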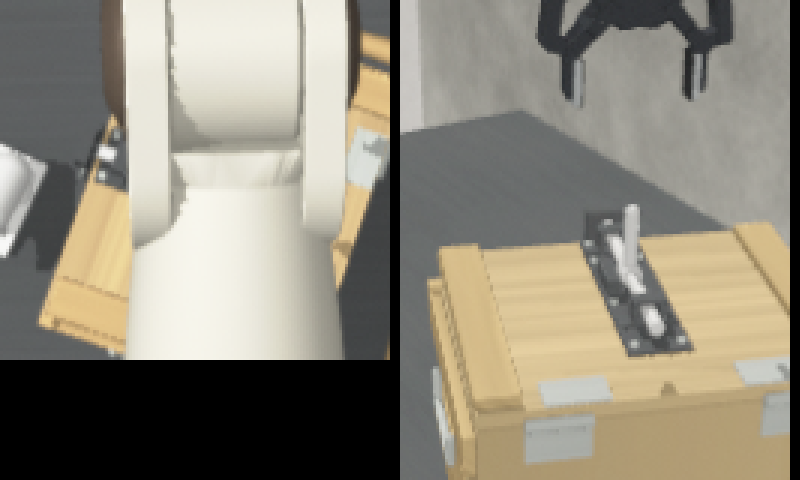

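Request:
play_rows([
  [[0,0.0012,0.028,0],[0,0.0013,0.028,0],[0,0,0.028,0],[0,0,0.028,0],[0,0,0,0]],
])

```text
time: 4.15
ee_pos: [0.5786, 0.012, 0.1893]
tcp_rot: [-179.1, 0.2, 71.7]
wrist_force: [-1.2, -0.3, -0.7]
opening: 0.0853
grasp_force: 0.0
```

Request:
play_rows([
  [[0,0,0,0],[0,0,0,0],[0,0,0,0],[0,0,0,0],[0,0,0,0]],
], gripper=0.0, squeeze=60)

```text
time: 4.57
ee_pos: [0.5818, 0.0108, 0.1963]
tcp_rot: [-179.7, -0.0, 71.6]
wrist_force: [-0.6, 0.6, -1.1]
opening: 0.0259
grasp_force: 0.0
```

Request:
play_rows([
  [[0,0,0,0],[0,0,0,0],[0,0,0,0],[0,0,0,0],[0,0,0,0]],
])

```text
time: 4.98
ee_pos: [0.5809, 0.0112, 0.1954]
tcp_rot: [-179.5, -0.0, 71.6]
wrist_force: [-4.1, 2.6, 2.3]
opening: 0.0101
grasp_force: 58.4
```

Run:
```python
from h import *
go([.5807,.0105,.195])
s=cam('side')
cv2.imwrite('pics/g2.png',cv2.resize(s['img'][90:230,195:325],None,fx=4,fy=4,interpolation=3))
```

```text
pos [0.58086801 0.01117902 0.19542019] rot [-1.79508223e+02 -3.15749066e-02  7.15994731e+01] F [-4.1  2.6  2.3] t 4.9833
tool delta [-0.0007  0.0001  0.0004] turn 0.003
```

View pics/g2.png

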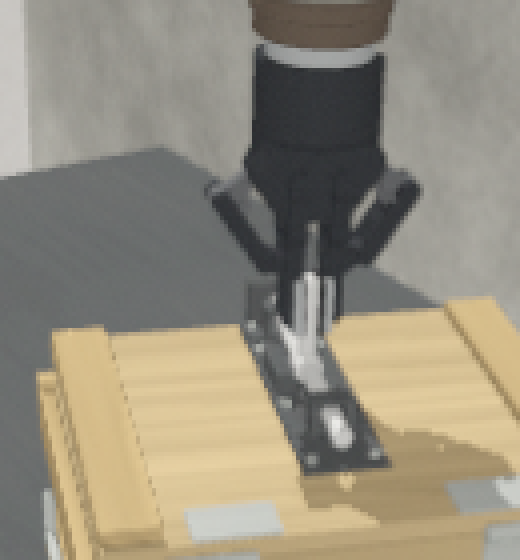

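Request:
play_rows([
  [[0.002,0,0,0],[0.002,0,0,0],[0.002,0,0,0],[0.002,0,0,0],[0,0,0,0]],
])

```text
time: 5.45
ee_pos: [0.583, 0.0171, 0.1951]
tcp_rot: [-179.5, 0.2, 71.5]
wrist_force: [-7.8, -7.4, 2.3]
opening: 0.0102
grasp_force: 58.5
```

Request:
play_rows([
  [[0.001,0,0,0],[0.001,0,0,0],[0,0,0,0],[0,0,0,0],[0,0,0,0]],
])

```text
time: 5.87
ee_pos: [0.5831, 0.0174, 0.1951]
tcp_rot: [-179.5, 0.4, 71.5]
wrist_force: [-9.3, -13.9, 3.8]
opening: 0.0103
grasp_force: 58.5
```

```bash
cat >> h.py <<'E'
def st():
    o=bot.get_obs(); d=o['ee_pos']-np.array([.5807,.0107,.1953]); cy=np.array([.318,.948,0]);cx=np.array([.948,-.318,0]); F=o['wrist_force']
    print('t %.2f  y %.2f x %.2f z %.2f mm  Fy %.1f Fx %.1f Fz %.1f op %.4f rot'%(o['time'],*(1e3*np.array([d@cy,d@cx,d[2]])),F@cy,F@cx,F[2],o['opening']),o['tcp_rot'].round(1),o['torque'].round(2))
E
python3 -c "
from h import *
st()"
```

```text
t 5.87  y 7.08 x 0.13 z -0.22 mm  Fy -16.1 Fx -4.4 Fz 3.8 op 0.0103 rot [-179.5    0.4   71.5] [-3.01  1.62  0.05]
```

Run:
```python
from h import *
s=cam('side');t=cam('top')
a=cv2.resize(t['img'][150:200,210:275],None,fx=6,fy=6,interpolation=3);b=cv2.resize(s['img'][145:215,235:300],None,fx=6,fy=6,interpolation=3)
im=np.zeros((420,800,3),np.uint8);im[:300,:390]=a;im[:420,400:790]=b
cv2.imwrite('pics/g3.png',im)
st()
```

```text
t 5.97  y 7.08 x 0.12 z -0.23 mm  Fy -16.5 Fx -3.9 Fz 3.6 op 0.0102 rot [-179.5    0.4   71.5] [-2.96  1.68  0.04]
```

View pics/g3.png

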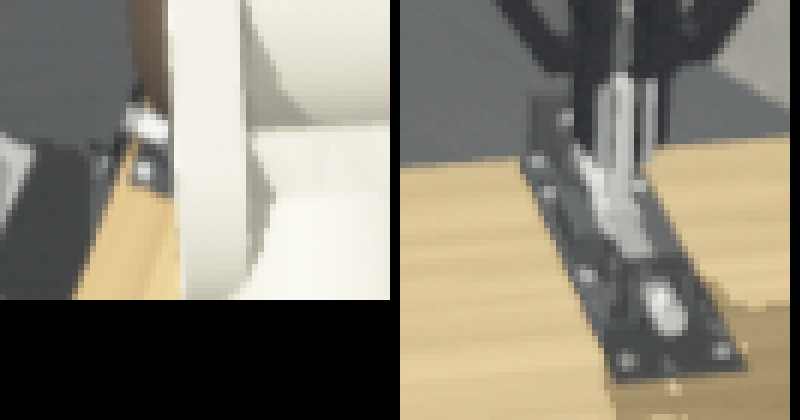

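Request:
play_rows([
  [[0.0001,0,0.0004,0],[0.0001,0,0.0004,0],[0.0001,0,0.0004,0],[0.0001,0,0.0004,0],[0,0,0,0]],
])

```text
time: 6.38
ee_pos: [0.5832, 0.0174, 0.1949]
tcp_rot: [-179.6, 0.4, 71.4]
wrist_force: [-12.0, -15.6, 13.0]
opening: 0.0103
grasp_force: 59.4
```

```bash
python3 -c "
from h import *
st()"
```

```text
t 6.38  y 7.15 x 0.22 z -0.38 mm  Fy -18.6 Fx -6.4 Fz 13.0 op 0.0103 rot [-179.6    0.4   71.4] [-3.35  2.31  0.03]
```

Request:
play_rows([
  [[-0.001,0,0,0],[-0.001,0,0,0],[-0.0005,0,0,0],[0,0,0,0],[0,0,0,0]],
])

```text
time: 6.8
ee_pos: [0.583, 0.017, 0.1949]
tcp_rot: [-179.6, 0.1, 71.5]
wrist_force: [-8.9, -4.6, 10.6]
opening: 0.0103
grasp_force: 59.3
```

```bash
python3 -c "
from h import *
st()"
```

```text
t 6.80  y 6.73 x 0.19 z -0.40 mm  Fy -7.2 Fx -7.0 Fz 10.6 op 0.0103 rot [-1.796e+02  1.000e-01  7.150e+01] [-1.29  1.58 -0.06]
```

Request:
play_rows([
  [[-0.001,-0.0005,0,0],[-0.001,-0.0005,0,0],[-0.001,0,0,0],[-0.001,0,0,0],[0,0,0,0]],
])

```text
time: 7.22
ee_pos: [0.5821, 0.0149, 0.1945]
tcp_rot: [-179.7, -0.1, 71.6]
wrist_force: [-0.4, 2.2, 4.6]
opening: 0.0104
grasp_force: 58.9
```

```bash
python3 -c "
from h import *
st()"
```

```text
t 7.22  y 4.46 x -0.03 z -0.75 mm  Fy 2.0 Fx -1.1 Fz 4.6 op 0.0104 rot [-1.797e+02 -1.000e-01  7.160e+01] [ 0.16 -0.05 -0.06]
```

Request:
play_rows([
  [[0,0,0.0005,0],[0.0001,0,0.0005,0],[0.0001,0,0.0005,0],[0.0001,0,0.0005,0],[0,0,0,0]],
])

```text
time: 7.63
ee_pos: [0.5823, 0.0154, 0.193]
tcp_rot: [-179.7, -0.1, 71.6]
wrist_force: [-1.0, 3.3, 7.8]
opening: 0.0105
grasp_force: 59.1
```

```bash
python3 -c "
from h import *
st()"
```

```text
t 7.63  y 4.99 x -0.00 z -2.30 mm  Fy 2.8 Fx -2.0 Fz 7.8 op 0.0105 rot [-1.797e+02 -1.000e-01  7.160e+01] [ 0.17  0.2  -0.09]
```

Request:
play_rows([
  [[0.0017,0,0,0],[0.0017,0,0,0],[0.0016,0,0,0],[0,0,0,0],[0,0,0,0]],
])

```text
time: 8.05
ee_pos: [0.5831, 0.0177, 0.1928]
tcp_rot: [-179.7, 0.2, 71.5]
wrist_force: [-4.9, -9.2, 8.8]
opening: 0.0104
grasp_force: 59.1
```

Request:
play_rows([
  [[-0.0018,0,0,0],[-0.0017,0,0,0],[0,0,0.0004,0],[0.0002,0,0.0004,0],[0,0,0,0]],
])

```text
time: 8.47
ee_pos: [0.5827, 0.0166, 0.1923]
tcp_rot: [-179.7, -0.0, 71.6]
wrist_force: [-1.8, 1.7, 9.2]
opening: 0.0105
grasp_force: 59.2
```

Request:
play_rows([
  [[0.0012,0,0,0],[0.0012,0,0,0],[0.0011,0,0,0],[0,0,0,0],[0,0,0,0]],
])

```text
time: 8.88
ee_pos: [0.5832, 0.0178, 0.1922]
tcp_rot: [-179.7, 0.2, 71.5]
wrist_force: [-5.1, -11.0, 10.7]
opening: 0.0103
grasp_force: 59.3
```

```bash
python3 -c "
from h import *
st()"
```

```text
t 8.88  y 7.53 x 0.06 z -3.07 mm  Fy -12.1 Fx -1.4 Fz 10.7 op 0.0103 rot [-179.7    0.2   71.5] [-2.49  1.05 -0.02]
```

Request:
play_rows([
  [[-0.0018,0,0,0],[-0.0017,0,0,0],[0,0,0.0005,0],[0.0002,0,0.0004,0],[0,0,0,0]],
])

```text
time: 9.3
ee_pos: [0.5828, 0.0168, 0.1916]
tcp_rot: [-179.7, -0.0, 71.6]
wrist_force: [-1.4, 0.8, 9.9]
opening: 0.0106
grasp_force: 59.4
```

Request:
play_rows([
  [[0.0012,0,0,0],[0.0012,0,0,0],[0.0011,0,0,0],[0,0,0,0],[0,0,0,0]],
])

```text
time: 9.72
ee_pos: [0.5832, 0.018, 0.1916]
tcp_rot: [-179.7, 0.2, 71.5]
wrist_force: [-5.3, -10.4, 12.0]
opening: 0.0103
grasp_force: 59.5
```

Request:
play_rows([
  [[-0.0018,0,0,0],[-0.0017,0,0,0],[0,0,0.0005,0],[0.0002,0,0.0004,0],[0,0,0,0]],
])

```text
time: 10.13
ee_pos: [0.5829, 0.0169, 0.191]
tcp_rot: [-179.7, -0.0, 71.6]
wrist_force: [-2.4, 0.3, 12.2]
opening: 0.0107
grasp_force: 59.5
```

Request:
play_rows([
  [[0.0012,0,0,0],[0.0012,0,0,0],[0.0011,0,0,0],[0,0,0,0],[0,0,0,0]],
])

```text
time: 10.55
ee_pos: [0.5833, 0.0182, 0.1909]
tcp_rot: [-179.7, 0.2, 71.5]
wrist_force: [-5.9, -10.1, 13.0]
opening: 0.0102
grasp_force: 59.6
```

```bash
python3 -c "
from h import *
st()"
```

```text
t 10.55  y 7.90 x 0.10 z -4.35 mm  Fy -11.4 Fx -2.4 Fz 13.0 op 0.0102 rot [-179.7    0.2   71.5] [-2.65  1.36 -0.05]
```

Request:
play_rows([
  [[-0.0018,0,0,0],[-0.0017,0,0,0],[0,0,0.0005,0],[0.0002,0,0.0004,0],[0,0,0,0]],
])

```text
time: 10.97
ee_pos: [0.5829, 0.0171, 0.1904]
tcp_rot: [-179.8, -0.0, 71.6]
wrist_force: [-2.1, 0.9, 14.9]
opening: 0.0104
grasp_force: 59.7
```

Request:
play_rows([
  [[0.0012,0,0,0],[0.0012,0,0,0],[0.0012,0,0,0],[0,0,0,0],[0,0,0,0]],
])

```text
time: 11.38
ee_pos: [0.5834, 0.0185, 0.1903]
tcp_rot: [-179.8, 0.2, 71.5]
wrist_force: [-6.1, -10.0, 13.9]
opening: 0.0101
grasp_force: 59.7
```

Request:
play_rows([
  [[-0.0018,0,0,0],[-0.0017,0,0,0],[0,0,0.0005,0],[0.0002,0,0.0004,0],[0,0,0,0]],
])

```text
time: 11.8
ee_pos: [0.5831, 0.0174, 0.1898]
tcp_rot: [-179.8, -0.0, 71.6]
wrist_force: [-2.5, 1.6, 15.7]
opening: 0.0102
grasp_force: 59.8
```

Request:
play_rows([
  [[0.0012,0,0,0],[0.0012,0,0,0],[0.0012,0,0,0],[0,0,0,0],[0,0,0,0]],
])

```text
time: 12.22
ee_pos: [0.5841, 0.0204, 0.1896]
tcp_rot: [-179.8, 0.0, 71.6]
wrist_force: [-2.7, -1.5, 14.4]
opening: 0.0098
grasp_force: 59.7
```

```bash
python3 -c "
from h import *
st()"
```

```text
t 12.22  y 10.26 x 0.18 z -5.71 mm  Fy -2.3 Fx -2.0 Fz 14.4 op 0.0098 rot [-179.8    0.    71.6] [-0.98  0.79 -0.13]
```

Request:
play_rows([
  [[0,0,0.0004,0],[0.0015,0,0,0],[0.0015,0,0,0],[0.0015,0,0,0],[0,0,0,0]],
])

```text
time: 12.63
ee_pos: [0.5858, 0.0249, 0.1889]
tcp_rot: [-179.8, -0.0, 71.6]
wrist_force: [-1.2, -1.1, 11.8]
opening: 0.0102
grasp_force: 59.8
```

```bash
python3 -c "
from h import *
st()"
```

```text
t 12.63  y 15.05 x 0.31 z -6.43 mm  Fy -1.5 Fx -0.8 Fz 11.8 op 0.0102 rot [-179.8   -0.    71.6] [-0.6   0.28  0.15]
```

Request:
play_rows([
  [[0.002,0,0,0],[0.002,0,0,0],[0.002,0,0,0],[0.002,0,0,0],[0.002,0,0,0]],
])

```text
time: 13.05
ee_pos: [0.5891, 0.0341, 0.1888]
tcp_rot: [-179.8, 0.0, 71.6]
wrist_force: [-0.5, -2.3, 11.8]
opening: 0.01
grasp_force: 59.8
```

```bash
python3 -c "
from h import *
st()"
```

```text
t 13.05  y 24.85 x 0.53 z -6.46 mm  Fy -2.3 Fx 0.3 Fz 11.8 op 0.0100 rot [-179.8    0.    71.6] [-0.93  0.05  0.22]
```

Request:
play_rows([
  [[0.002,0,0,0],[0.002,0,0,0],[0.002,0,0,0],[0.002,0,0,0],[0,0,0,0]],
])

```text
time: 13.47
ee_pos: [0.5919, 0.0419, 0.1888]
tcp_rot: [-179.8, -0.0, 71.6]
wrist_force: [0.9, -2.0, 11.7]
opening: 0.0104
grasp_force: 59.8
```

Request:
play_rows([
  [[0.001,0,0,0],[0.001,0,0,0],[0.001,0,0,0],[0,0,0,0],[0,0,0,0]],
])

```text
time: 13.88
ee_pos: [0.5929, 0.0445, 0.1888]
tcp_rot: [-179.8, -0.0, 71.6]
wrist_force: [0.8, -2.4, 11.5]
opening: 0.0106
grasp_force: 59.8
```

```bash
python3 -c "
from h import *
st()"
```

```text
t 13.88  y 35.95 x 0.80 z -6.47 mm  Fy -2.1 Fx 1.5 Fz 11.5 op 0.0106 rot [-179.8   -0.    71.6] [-0.89 -0.3   0.2 ]
```

Request:
play_rows([
  [[0.001,0,0,0],[0.001,0,0,0],[0,0,0,0],[0,0,0,0],[0,0,0,0]],
])

```text
time: 14.3
ee_pos: [0.593, 0.045, 0.1883]
tcp_rot: [-179.8, 0.2, 71.5]
wrist_force: [0.1, -10.4, 9.8]
opening: 0.0105
grasp_force: 59.4
```

```bash
python3 -c "
from h import *
st()"
```

```text
t 14.30  y 36.43 x 0.80 z -6.98 mm  Fy -9.8 Fx 3.4 Fz 9.8 op 0.0105 rot [-179.8    0.2   71.5] [-2.33  0.02  0.2 ]
```

Request:
play_rows([
  [[-0.0008,0,-0.0005,0],[-0.0007,0,-0.0005,0],[0,0,-0.0005,0],[0,0,0,0],[0,0,0,0]],
])

```text
time: 14.72
ee_pos: [0.5928, 0.0444, 0.1898]
tcp_rot: [-179.8, 0.1, 71.5]
wrist_force: [0.7, -6.2, 8.3]
opening: 0.0103
grasp_force: 59.3
```

Request:
play_rows([
  [[0,0,0,0],[0,0,0,0],[0,0,0,0],[0,0,0,0],[0,0,0,0]],
], gripper=0.08)

```text
time: 15.13
ee_pos: [0.5917, 0.0457, 0.1877]
tcp_rot: [-179.5, 0.0, 71.6]
wrist_force: [0.2, 0.2, -0.7]
opening: 0.0705
grasp_force: 0.0
```

Request:
play_rows([
  [[0,0,0,0],[0,0,-0.015,0],[0,0,-0.02,0],[0,0,-0.02,0],[0,0,-0.02,0]],
])

```text
time: 15.55
ee_pos: [0.5921, 0.0455, 0.2637]
tcp_rot: [-179.5, 0.0, 71.6]
wrist_force: [-0.3, 0.4, -0.1]
opening: 0.0802
grasp_force: 0.0
```

Request:
play_rows([
  [[0.002,0.012,0,0],[0.002,0.012,0,0],[0,0.013,0,0],[0,0.013,0,0],[0,0,0,0]],
], gripper=0.0)

```text
time: 15.97
ee_pos: [0.6423, 0.0329, 0.2613]
tcp_rot: [-179.5, 0.0, 71.6]
wrist_force: [0.2, -0.3, -0.8]
opening: 0.0192
grasp_force: 0.0
```

Run:
```python
from h import *
st()
s=cam('side')
cv2.imwrite('pics/g4.png',cv2.resize(s['img'][60:220,195:345],None,fx=3.7,fy=3.7,interpolation=3))
```

```text
t 15.97  y 40.69 x 51.36 z 66.05 mm  Fy -0.2 Fx 0.3 Fz -0.8 op 0.0192 rot [-179.5    0.    71.6] [-0.03  0.01 -0.  ]
```

View pics/g4.png

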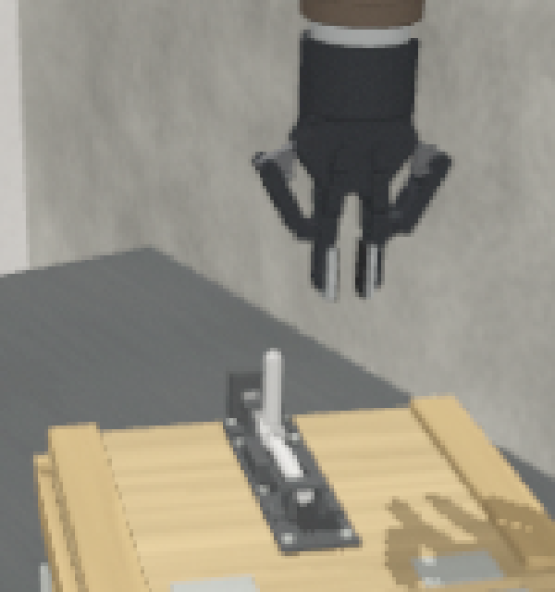

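Request:
play_rows([
  [[0,0,0.014,0],[0,0,0.014,0],[0,0,0.014,0],[0,0,0.014,0],[0,0,0,0]],
])

```text
time: 16.43
ee_pos: [0.639, 0.0338, 0.2038]
tcp_rot: [-179.3, 0.1, 71.6]
wrist_force: [-0.2, 0.5, -0.7]
opening: -0.0001
grasp_force: 0.0
```

Request:
play_rows([
  [[0,-0.007,0,0],[0,-0.007,0,0],[0,-0.005,0,0],[0,-0.005,0,0],[0,0,0,0]],
])

```text
time: 16.85
ee_pos: [0.6171, 0.0416, 0.208]
tcp_rot: [-179.6, -0.0, 71.6]
wrist_force: [-0.4, -0.3, 0.6]
opening: 0.0003
grasp_force: 0.0
```

```bash
python3 -c "
from h import *
st()"
```

```text
t 16.85  y 40.85 x 24.65 z 12.73 mm  Fy -0.4 Fx -0.3 Fz 0.6 op 0.0003 rot [-179.6   -0.    71.6] [-0.01 -0.03 -0.01]
```

Request:
play_rows([
  [[0,-0.005,0,0],[0,-0.005,0,0],[0,-0.005,0.001,0],[0,-0.005,0.001,0],[0,-0.005,0.001,0]],
])

```text
time: 17.27
ee_pos: [0.5937, 0.0493, 0.204]
tcp_rot: [-179.6, -0.0, 71.6]
wrist_force: [1.7, 0.7, 1.3]
opening: 0.0
grasp_force: 0.6
```

Request:
play_rows([
  [[0,-0.005,0.002,0],[0,-0.005,0.003,0],[0,-0.004,0.003,0],[0,-0.004,0.003,0],[0,0,0,0]],
])

```text
time: 17.68
ee_pos: [0.576, 0.055, 0.1924]
tcp_rot: [-179.5, 0.0, 71.6]
wrist_force: [-0.6, 1.0, 0.7]
opening: -0.0
grasp_force: 0.1
```

Run:
```python
from h import *
st()
s=cam('side')
cv2.imwrite('pics/g5.png',cv2.resize(s['img'][90:220,205:325],None,fx=4.5,fy=4.5,interpolation=3))
```

```text
t 17.68  y 40.49 x -18.56 z -2.95 mm  Fy 0.7 Fx -0.8 Fz 0.7 op -0.0000 rot [-179.5    0.    71.6] [0.02 0.02 0.  ]
```

View pics/g5.png

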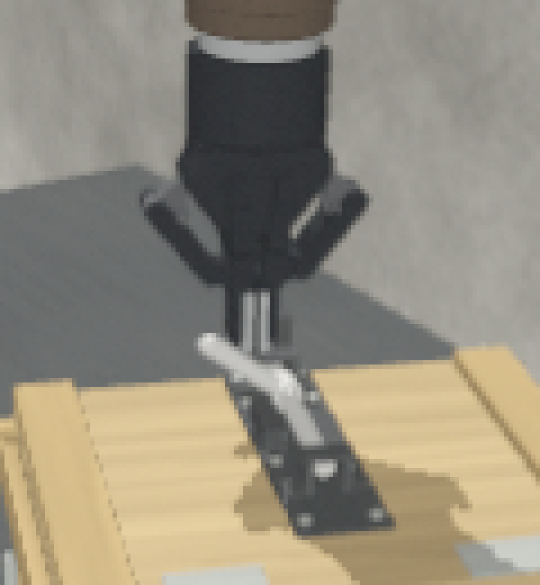

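Request:
play_rows([
  [[0,-0.003,0.003,0],[0,-0.003,0.003,0],[0,-0.002,0.003,0],[0,-0.002,0.003,0],[0,0,0,0]],
])

```text
time: 18.15
ee_pos: [0.5668, 0.058, 0.1804]
tcp_rot: [-179.5, 0.0, 71.6]
wrist_force: [-0.5, 0.2, 0.1]
opening: -0.0
grasp_force: 0.1
```

Request:
play_rows([
  [[0,-0.001,0.0015,0],[0,-0.001,0.0015,0],[0,0,0.0015,0],[0,0,0,0],[0,0,0,0]],
])

```text
time: 18.57
ee_pos: [0.5653, 0.0586, 0.1766]
tcp_rot: [-179.5, 0.0, 71.6]
wrist_force: [-0.3, -0.1, 0.3]
opening: 0.0001
grasp_force: 0.0
```

```bash
python3 -c "
from h import *
st()"
```

```text
t 18.57  y 40.52 x -29.87 z -18.74 mm  Fy -0.2 Fx -0.2 Fz 0.3 op 0.0001 rot [-179.5    0.    71.6] [ 0.02  0.02 -0.01]
```

Request:
play_rows([
  [[0,0,0.0012,0],[0,0,0.0012,0],[0,0,0.0012,0],[0,0,0,0],[0,0,0,0]],
])

```text
time: 18.98
ee_pos: [0.5653, 0.0586, 0.1729]
tcp_rot: [-179.5, 0.0, 71.6]
wrist_force: [0.4, -0.1, 0.3]
opening: -0.0001
grasp_force: 0.0
```

```bash
python3 -c "
from h import *
st()"
```

```text
t 18.98  y 40.51 x -29.78 z -22.38 mm  Fy -0.0 Fx 0.4 Fz 0.3 op -0.0001 rot [-179.5    0.    71.6] [-0.01 -0.03  0.03]
```

Request:
play_rows([
  [[0,0,0.0008,0],[0,0,0.0008,0],[0,0,0.0008,0],[0,0,0,0],[0,0,0,0]],
])

```text
time: 19.4
ee_pos: [0.5654, 0.0587, 0.1717]
tcp_rot: [-179.6, -0.0, 71.6]
wrist_force: [-3.7, 0.4, 7.7]
opening: 0.0002
grasp_force: 3.6
```

```bash
python3 -c "
from h import *
st()"
```

```text
t 19.40  y 40.62 x -29.71 z -23.57 mm  Fy -0.8 Fx -3.6 Fz 7.7 op 0.0002 rot [-179.6   -0.    71.6] [-0.03  0.53  0.03]
```

Request:
play_rows([
  [[0,0,-0.01,0],[0,0,-0.02,0],[0,0,-0.03,0],[0,0,-0.03,0],[0,0,-0.03,0]],
])

```text
time: 19.82
ee_pos: [0.5659, 0.0583, 0.2924]
tcp_rot: [-179.5, 0.0, 71.6]
wrist_force: [0.3, 0.2, 0.6]
opening: -0.0002
grasp_force: 0.0
```

Request:
play_rows([
  [[0,0,-0.02,0],[0,0,0,0],[0,0,0,0],[0,0,0,0],[0,0,0,0]],
])

```text
time: 20.23
ee_pos: [0.5662, 0.0583, 0.3095]
tcp_rot: [-179.4, 0.1, 71.6]
wrist_force: [0.1, -0.5, 0.2]
opening: -0.0
grasp_force: 0.0
```

Run:
```python
from h import *
st()
s=cam('side')
cv2.imwrite('pics/g6.png',cv2.resize(s['img'][90:220,205:325],None,fx=4.5,fy=4.5,interpolation=3))
```

```text
t 20.23  y 40.49 x -28.87 z 114.17 mm  Fy -0.5 Fx 0.2 Fz 0.2 op -0.0000 rot [-1.794e+02  1.000e-01  7.160e+01] [0.04 0.02 0.02]
```

View pics/g6.png

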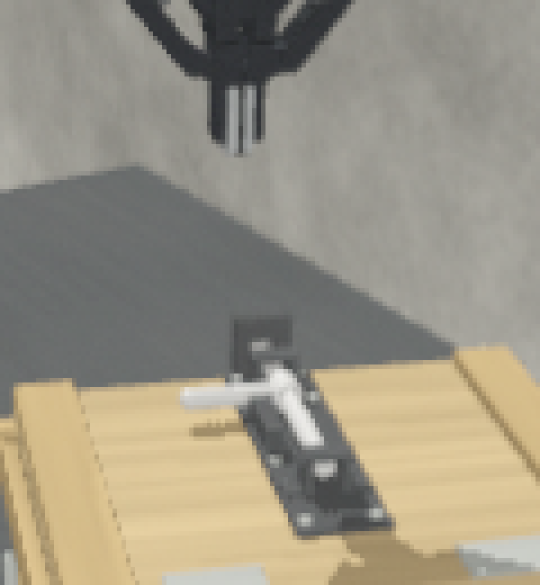

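The picture shows the handle lying flat towards -x, from (285,383) to (190,397), with the bolt across and the gripper clear.

```bash
python3 -c "
from workcell import bot
print(bot.job_done())"
```

```text
the job is handed in; nothing more can be done
None
```

The bolt is fully across through the keeper and its handle is turned down flat. The gripper is clear and the job is handed in at about 20 s; no verdict came back.

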